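Set the feeder's air ring to the pegged mark and start the blower

ROBOT

A 6-joint arm with a two-finger parallel gripper is mounted at the origin on the work surface. World frame = base frame: x ahead of the robot, y to its left, z up, the work surface at z = 0. Lengths are in m, angles in rad, forces in N, time in s.
With the tool pointing down it reaches from about 0.25 to 0.725 m from the base axis. Payload 9.7 kg.
Tool frame: the origin (TCP) lies midway between the tips of the shut fingers; the grasp point (between the pads) lies 19 mm behind it; x points along the fingers, y is the direction in which the jaws open and shut, and the axes are right-handed (so a half turn about x gives the same grasp; the last joint's range is limited). The gripper opens to 85 mm and grips with 20 to 120 N. Pads are 22 mm wide; open, the fingers measure 114 mm over their backs; the gripper's body (76 mm by 85 mm) begins 54 mm behind the grasp point. The pads swing forward as they close: fully open they stand 13 mm farther back than shut.
Start: joints at [-1.21, 0.087, 0.176, 1.66, 0, 1.571], TCP at [0.194, -0.515, 0.231] pointing down, gripper open.
Joint ranges: [-3.13, 3.13], [-0.85, 1.81], [-1.15, 1.24], [-2.2, 2.28], [-1.44, 1.52], [-3.14, 3.14]. Speed limits (rad/s): [2.22, 2.22, 2.57, 3.14, 3.14, 3.14].

INTERFACE

Orientations are given as a 3x3 rotation matrix whose columns are the frame's x, y, z axes.
In Python, from plant import robot gives the robot as it stands.
- The arm moves only by the tool move_arm, never from a script. Its argument "series" is text: rows parted by semicolons, each of 7 numbers parted by spaces: the finger opening in mm, from 0 to 85.4, then the shift along the tool's x, y, z scaled (see below), then the turn, a rotation vector about the tool's x, y, z scaled (see below). In form: fingers tx ty tz ax ay az; .... A call has 1 to 20 rows; each row is the pose to reach, as a shift and turn from the pose commanded when the call began, along the tool's axes at that moment; what a row does not reach only later rows make up. The controller multiplies each number of a shift by 1 m and each number of a turn by pi/4 rad. A row lasts 1/12 s, in which the tool goes at most 41.7 mm and 7.16 degrees, less where a joint would pass 70% of its speed; a pose out of reach is approached as far as the arm can. A call with a number of a shift or a turn outside -1 to 1 is refused whole. A call with a gripper value outside its range is refused whole. The fingers move at their own pace and stop on an object; the grip force is fixed at half the most. Time passes only in rows, so rows that repeat a pose let the fingers close. It gives the time, the measured TCP pose, the force and the opening at its end, in the units of the state.
- robot.get_obs(): the state, without advancing time (a new reading comes with each control period).
- robot.get_image(name): name is "scene" or "top" or "wrist"; returns a dict with "color" (420x560x3 uint8, blue, green, red), "fx", "fy", "cx", "cy" (pixels), "rvec" (rotation vector, rad) and "tvec" (3), from world to camera coordinates, as OpenCV has them; the wrist camera has in their place "T_tool_cam" (4x4, takes a point from camera to tool coordinates, whose origin is the TCP and whose axes are the tool frame's). Camera axes: x right, y down, z forward; pixel columns grow to the right and rows downward; lengths in m; the calibration is good to about 2 mm. A picture is of the moment at which its call begins: read the wrist's pose just before it. There is no depth.
- robot.job_done(): hands the job in, once; it reports no verdict.
The state is a dict: "time_s": time; "joint_positions": joint angles; "joint_velocities": joint speeds; "tau": joint torques, N m; "ee_pos": TCP position; "ee_rot": TCP orientation; "wrist_force": force on the tool from outside, world axes, zero at the start; "ft_torque": the same for the moment, N m; "finger_gap": finger opening in m.
Only numpy, scipy, OpenCV 4.12 (cv2) and the standard library are available. Lean on these libraries where they do the work, as an engineer would, in place of code of your own. Each camera call takes 0.05 s, during which the arm holds its last target. There are 200 camera calls.

TASK

The sheet feeder's air has to be set for the next job: without gripping it, push the lever of the air ring gently round with your fingers until its pointer stands in line with the scale mark that carries the standing peg (the other marks carry only flat plugs). Then press the small flat start button of the control station fully in and let it go, leaving the big mushroom stop button, the jar, the tape roll and the stamp alone.

Things in the scene. Friction and masses are not known exactly. Their poses are not given: they have to be found in the camera images.
- hub (a point): Centre of the air ring on the deck of the blower, on the ring's vertical turning axis at deck height (85 mm above the table). The blower is a fixed grey box, 260 x 260 x 85 mm, with a flat white top (the deck); this frame's axes are the blower's: x points away from its front edge, y to its left, z up. The scale fills the half of the deck on the -x side of the hub. The ring is aluminium, 90 mm across, 18 mm high, with a dark grille in its middle; it cannot be lifted.
- damper (a joint): Angle of the air ring in rad: 0 when the lever points along -x of the blower, growing counter-clockwise seen from above; stops at -1.4 and +1.4. Stiff from friction (about 2 N at the post) and stays where it is left. It is near 0 at the start.
- lever_post (a point): Centre of the top of the lever's upright black round post, 16 mm in diameter, 65 mm from the ring's axis; its top is 50 mm above the deck, and it rises clear for 40 mm above the flat dark steel lever arm (14 mm wide, its top 10 mm above the deck). Push the post sideways. Beyond the post the lever runs out in a 6 mm wide steel pointer that ends 88 mm from the axis, just inside the scale.
- lever_line (a point): A point in the air on the lever's centre line, 112 mm from the ring's axis (24 mm beyond the pointer's tip), 5 mm above the deck. It lies over the peg's centre when the pointer is exactly in line with the peg.
- peg: The standing black peg, fixed in the deck, 16 mm in diameter and 22 mm high, origin at the centre of its foot on the deck. It stands 112 mm from the ring's axis just outside one of the four long black scale marks at 60 and 30 degrees either side of the blower's -x direction. The other three of these marks have flat black plugs, 10 mm in diameter and 2 mm high, in the same place. Other scale marks have none.
- start_top (a point): Centre of the top of the start button: flat round black button 24 mm in diameter whose top stands 22 mm above the top of the control station, in a round steel housing 40 mm wide and 12 mm high; the control station is a fixed grey box 90 x 150 x 50 mm. It stands either left or right of the stop button, 72 mm away centre to centre. It goes straight down.
- start (a joint): Travel of the start button in m: 0 when out, 0.006 when fully in (about 5 N); springs back when let go.
- stop_top (a point): Centre of the top of the stop button, a domed black mushroom 42 mm in diameter whose top stands 33 mm above the station's top. Not to be pressed.
- stop (a joint): Travel of the stop button in m: 0 when out, 0.006 when fully in. Must stay out.
- jar: Bystander: loose jar, 72 mm in diameter and 100 mm high, origin at the centre of its underside.
- tape: Bystander: loose roll of tape lying flat, 100 mm in diameter, 48 mm high, origin at the centre of its underside.
- stamp: Bystander: loose hand stamp, wooden foot 30 x 70 mm, with a turned handle, 78 mm high, origin at the centre of its underside.
- blower: The whole blower with its ring and lever, described under hub; origin at the centre of its underside, straight below the hub.

How it is judged:
By the outcome, as a careful person would: the job done as asked, in the order asked, and still so for the second after the job is handed in, with the robot touching nothing.
It also fails if it takes over 54 s, if anything falls off the work surface, if the arm or the gripper's body presses on something with over 40 N, if the wrist force passes 120 N, or if a joint passes its speed limit or range.

## Working session

There is one attempt and no reset: what is moved stays moved. The work goes in short steps, Python scripts to look and compute and a tool call to move; the robot and the scene stay as the last step left them, time stands still between calls to the robot, and variables do not carry over. Pictures are saved under pics/ and viewed, about 8 in all and at most 12, crops included, and the job is handed in when it is done.

Besides the shell and the picture viewer there is one more tool, called by a JSON object that holds its "name" and its "arguments", one argument or row to a line. move_arm: Moves the arm, as the interface text tells. Its arguments: {"type":"object","properties":{"series":{"type":"string"}},"required":["series"]}

```bash
mkdir -p pics; cat > h.py <<'E'
import numpy as np, cv2, pickle
from plant import robot
def snap(name,fn):
    o=robot.get_obs(); im=robot.get_image(name); im['obs']=o
    pickle.dump(im,open(f'pics/{fn}.pkl','wb')); cv2.imwrite(f'pics/{fn}.png',im['color']); return im
def load(fn): return pickle.load(open(f'pics/{fn}.pkl','rb'))
def cam(im):
    K=np.array([[im['fx'],0,im['cx']],[0,im['fy'],im['cy']],[0,0,1]])
    if 'rvec' in im:
        R=cv2.Rodrigues(np.array(im['rvec'],float))[0]; t=np.array(im['tvec']).ravel()
    else:
        T=np.eye(4);T[:3,:3]=im['obs']['ee_rot'];T[:3,3]=im['obs']['ee_pos'];T=np.linalg.inv(T@np.array(im['T_tool_cam']))
        R,t=T[:3,:3],T[:3,3]
    return K,R,t
def px2z(im,u,v,z):
    K,R,t=cam(im); d=R.T@np.linalg.solve(K,[u,v,1]); c=-R.T@t
    return c+d*(z-c[2])/d[2]
def proj(im,P):
    K,R,t=cam(im); p=K@(R@np.array(P)+t); return p[:2]/p[2]
def crop(im,fn,u0,v0,u1,v1,s):
    cv2.imwrite(f'pics/{fn}.png',cv2.resize(im['color'][v0:v1,u0:u1],None,fx=s,fy=s,interpolation=cv2.INTER_CUBIC))
E
python3 - <<'E'
from h import *
a=snap('top','top0');b=snap('scene','scene0')
cv2.imwrite('pics/both.png',np.hstack([cv2.resize(a['color'],(800,600))]))
o=robot.get_obs();print(o['ee_pos'],o['ee_rot'],o['time_s'])
E
```

```text
[ 0.19409908 -0.51440291  0.23066867] [[-4.31352985e-04  3.53050149e-01 -9.35604300e-01]
 [ 1.06386465e-03 -9.35603696e-01 -3.53050411e-01]
 [-9.99999341e-01 -1.14764569e-03  2.79778740e-05]] 0.1
```

View pics/both.png

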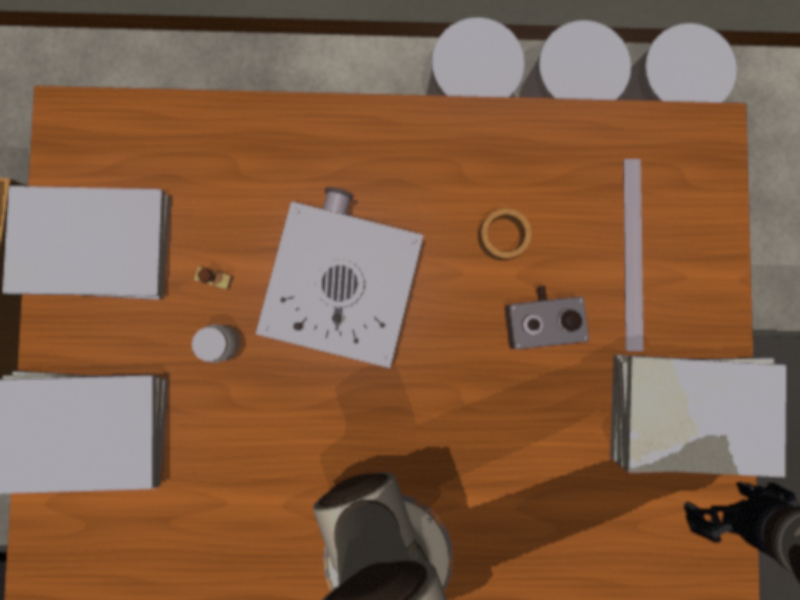

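View pics/scene0.png

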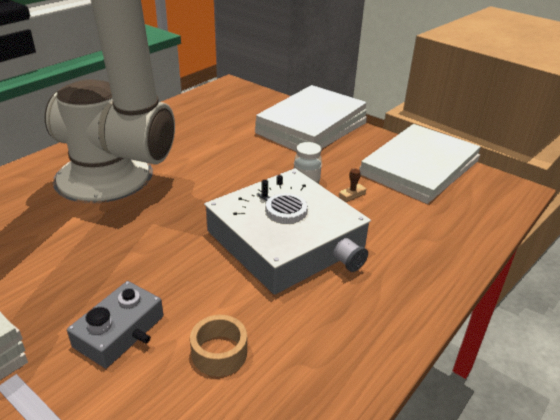

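The top picture shows the blower with its hub at about (341,283) of the 800-px view. The lever is at (337,315) and the peg at (299,325). The start button is at (534,324), with the stop button to its right at (571,320). I'll enlarge these areas to measure them.

```bash
python3 - <<'E'
from h import *
a=load('top0')
A=cv2.resize(a['color'][130:265,170:305],(540,540),interpolation=cv2.INTER_CUBIC)
B=cv2.resize(a['color'][190:255,345:420],None,fx=3.4,fy=3.4,interpolation=cv2.INTER_CUBIC)
C=np.zeros((540,540+B.shape[1],3),np.uint8);C[:,:540]=A;C[:B.shape[0],540:]=B
cv2.imwrite('pics/c1.png',C)
f=.7
for n,u,v,z in [('hub',341,283,.1),('c1',291,203,.085),('c2',423,235,.085),('c3',390,367,.085),('c4',257,333,.085),('peg',299,325,.107),('post',337,315,.11),('start',534,324,.072),('stop',571,320,.083)]:
    print(n,px2z(a,u*f,v*f,z).round(4))
E
```

```text
hub [0.5409 0.0975 0.1   ]
c1 [0.6941 0.1971 0.085 ]
c2 [ 0.6372 -0.0568  0.085 ]
c3 [0.3847 0.0027 0.085 ]
c4 [0.4448 0.2544 0.085 ]
peg [0.461  0.1731 0.107 ]
post [0.4806 0.1031 0.11  ]
start [ 0.4702 -0.2746  0.072 ]
stop [ 0.4789 -0.3428  0.083 ]
```

View pics/c1.png

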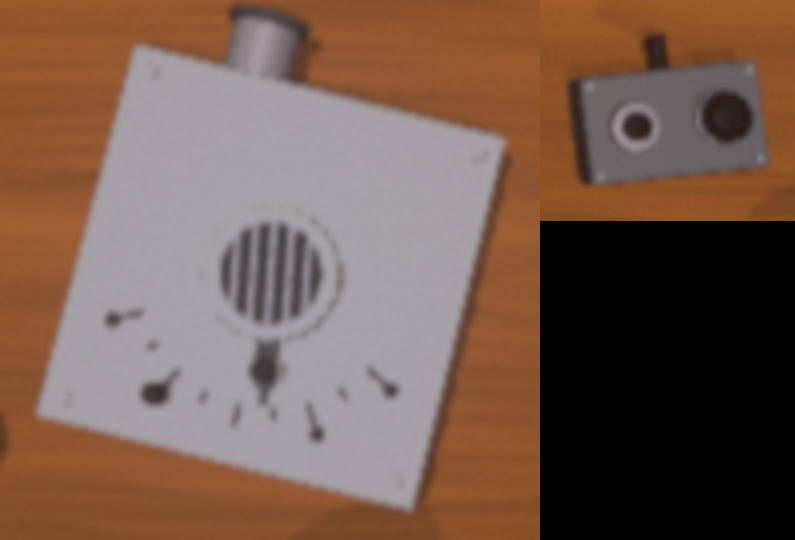

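The enlarged crop shows plugs at (113,320), (317,434) and (391,391), the peg near (155,393) and the post at (264,372). I'll work out the hub, the blower's yaw and the lever angle from these.

```bash
python3 - <<'E'
from h import *
a=load('top0')
P=lambda u,v,z: px2z(a,170+(u+.5)/4-.5,130+(v+.5)/4-.5,z)
c=[P(*q,.085) for q in [(137,46),(505,140),(413,509),(38,413)]]
hub=np.mean(c,0);print('hub',hub, [np.linalg.norm(c[i]-c[i-1]).round(4) for i in range(4)])
x=(c[0]+c[1]-c[2]-c[3]);yaw=np.arctan2(x[1],x[0]);print('yaw',np.degrees(yaw))
def pol(n,p):
    d=p-hub;ang=np.degrees(np.arctan2(d[1],d[0])-yaw-np.pi);print(n,p.round(4),'r',np.hypot(d[0],d[1]).round(4),'damper',(ang+180)%360-180)
for q in [(113,320),(317,434),(391,391)]: pol('plug',P(*q,.087))
pol('pegmid',P(155,393,.096));pol('post',P(264,372,.13));pol('tip',P(264,402,.093));pol('ringtop',P(272,272,.103))
B=lambda u,v,z: px2z(a,345+(u-540+.5)/3.4-.5,190+(v+.5)/3.4-.5,z)
s=B(636,126,.072);t=B(726,116,.08);print(s,t,np.linalg.norm((s-t)[:2]))
cc=[B(*q,.05) for q in [(580,81),(755,62),(768,165),(594,184)]];print(np.array(cc).round(3),np.mean(cc,0))
o=robot.get_obs();print(o['ee_pos'])
E
```

```text
hub [0.54095748 0.10000722 0.085     ] [np.float64(0.2584), np.float64(0.2599), np.float64(0.2589), np.float64(0.2606)]
yaw -13.294270803316259
plug [0.5088 0.2076 0.087 ] r 0.1123 damper -60.06536926154946
plug [0.4342 0.0686 0.087 ] r 0.1113 damper 29.700426056112235
plug [0.4639 0.0192 0.087 ] r 0.1117 damper 59.672193397922
pegmid [0.46   0.1769 0.096 ] r 0.1116 damper -30.25355618034652
post [0.4747 0.1024 0.13  ] r 0.0664 damper 11.213066179245345
tip [0.4552 0.1043 0.093 ] r 0.0859 damper 10.420026828063214
ringtop [0.5419 0.1002 0.103 ] r 0.001 damper -154.88724261596576
[ 0.47045465 -0.27201408  0.072     ] [ 0.47957163 -0.34287987  0.08      ] 0.07144983796704238
[[ 0.507 -0.232  0.05 ]
 [ 0.525 -0.378  0.05 ]
 [ 0.44  -0.388  0.05 ]
 [ 0.422 -0.243  0.05 ]] [ 0.47382523 -0.3101412   0.05      ]
[ 0.19409908 -0.51440291  0.23066867]
```

{"name": "move_arm", "arguments": {
  "series": "0 0 -0.453 -0.451 -0.873 0 0;0 0 -0.453 -0.451 -0.873 0 0;0 0 -0.453 -0.451 -0.873 0 0;0 0 -0.453 -0.451 -0.873 0 0;0 0 -0.453 -0.451 -0.873 0 0;0 0 -0.453 -0.451 -0.873 0 0;0 0 -0.453 -0.451 -0.873 0 0;0 0 -0.453 -0.451 -0.873 0 0;0 0 -0.453 -0.451 -0.873 0 0;0 0 -0.453 -0.451 -0.873 0 0;0 0 -0.453 -0.451 -0.873 0 0;0 0 -0.453 -0.451 -0.873 0 0;0 0 -0.453 -0.451 -0.873 0 0;0 0 -0.453 -0.451 -0.873 0 0;0 0 -0.453 -0.451 -0.873 0 0;0 0 -0.453 -0.451 -0.873 0 0;0 0 -0.453 -0.451 -0.873 0 0;0 0 -0.453 -0.451 -0.873 0 0;0 0 -0.453 -0.451 -0.873 0 0;0 0 -0.453 -0.451 -0.873 0 0"
}}

```text
time_s: 1.77
ee_pos: [0.4559, 0.0675, 0.2314]
ee_rot: [[0.0, 0.865, -0.502], [-0.0, -0.502, -0.865], [-1.0, 0.0, 0.0]]
wrist_force: [0.6, -0.1, 0.0]
finger_gap: 0.0002
```

```bash
python3 - <<'E'
from h import *
a=snap('wrist','w1');o=a['obs'];print(o['ee_pos'],o['ee_rot'].round(3) if hasattr(o['ee_rot'],'round') else o['ee_rot'],o['finger_gap'],o['wrist_force'],o['time_s'])
for P in [(.541,.1,.103),(.476,.1026,.135),(.46,.177,.107),(.4938,.1447,.135)]: print(proj(a,P))
E
```

```text
[0.45591622 0.06754401 0.23139831] [[ 0.     0.865 -0.502]
 [-0.    -0.502 -0.865]
 [-1.     0.     0.   ]] 0.00021330561021712364 [ 0.5853767  -0.07763359  0.02974868] 1.7667
[356.77499877 108.10417757]
[278.72737625 154.75091245]
[206.16813854  69.74036061]
[269.76502124  83.2525488 ]
```

View pics/w1.png

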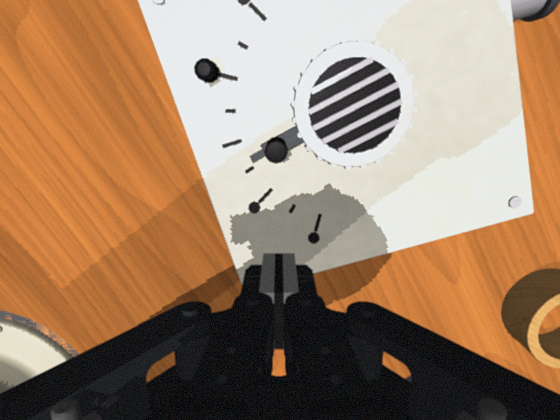

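The wrist view shows the peg's top at (206,69), right where predicted. The post at (275,149) and hub at about (354,104) are within 4 to 7 px of theirs. Next I'll go down to z of about 0.110.

{"name": "move_arm", "arguments": {
  "series": "0 0.04 0 0 0 0 0;0 0.08 0 0 0 0 0;0 0.11 0 0 0 0 0;0 0.121 0 0 0 0 0;0 0.121 0 0 0 0 0;0 0.121 0 0 0 0 0"
}}

```text
time_s: 2.32
ee_pos: [0.4564, 0.068, 0.1115]
ee_rot: [[0.001, 0.865, -0.501], [0.0, -0.501, -0.865], [-1.0, 0.001, -0.0]]
wrist_force: [0.3, -0.7, 0.5]
finger_gap: -0.0001
```

```bash
python3 - <<'E'
from h import *
o=robot.get_obs();R=np.array(o['ee_rot']);p=np.array(o['ee_pos']);hub=np.array([.541,.1,.11]);n=-R[:,2]
for d in range(12,-34,-5):
    th=np.radians(-13.3+180+d); c=hub+.065*np.array([np.cos(th),np.sin(th),0])-n*.019
    print(d,(R.T@(c-p)).round(4))
E
```

```text
12 [ 0.0016  0.0002 -0.0198]
7 [ 0.0016 -0.0023 -0.0249]
2 [ 0.0016 -0.0044 -0.0301]
-3 [ 0.0016 -0.006  -0.0356]
-8 [ 0.0016 -0.0071 -0.0412]
-13 [ 0.0016 -0.0077 -0.0468]
-18 [ 0.0016 -0.0078 -0.0525]
-23 [ 0.0016 -0.0075 -0.0581]
-28 [ 0.0016 -0.0066 -0.0637]
-33 [ 0.0016 -0.0053 -0.0692]
```

{"name": "move_arm", "arguments": {
  "series": "0 0 0 -0.01 0 0 0;0 0 0 -0.016 0 0 0;0 0 0 -0.019 0 0 0;0 0 -0.001 -0.022 0 0 0;0 0 -0.002 -0.025 0 0 0;0 0 -0.003 -0.028 0 0 0;0 0 -0.005 -0.031 0 0 0;0 0 -0.006 -0.034 0 0 0;0 0 -0.006 -0.037 0 0 0;0 0 -0.007 -0.04 0 0 0;0 0 -0.007 -0.043 0 0 0;0 0 -0.008 -0.046 0 0 0;0 0 -0.008 -0.049 0 0 0;0 0 -0.008 -0.051 0 0 0;0 0 -0.008 -0.053 0 0 0;0 0 -0.008 -0.055 0 0 0;0 0 -0.008 -0.056 0 0 0;0 0 -0.008 -0.057 0 0 0;0 0 -0.008 -0.057 0 0 0"
}}

```text
time_s: 3.9
ee_pos: [0.478, 0.122, 0.1103]
ee_rot: [[0.0, 0.866, -0.501], [0.0, -0.501, -0.866], [-1.0, 0.0, -0.0]]
wrist_force: [-0.6, -0.3, -0.2]
finger_gap: -0.0004
```

```bash
python3 - <<'E'
from h import *
a=snap('wrist','w2');o=a['obs'];print(np.round(o['ee_pos'],4),np.round(o['wrist_force'],2))
for P in [(.541,.1,.103),(.46,.177,.107)]: print(proj(a,P))
cv2.imwrite('pics/w2.png',cv2.resize(a['color'],(800,600),interpolation=cv2.INTER_CUBIC))
E
```

```text
[0.478  0.122  0.1103] [-0.61 -0.34 -0.19]
[424.81559385 240.61938554]
[176.70740305 185.6035837 ]
```

View pics/w2.png

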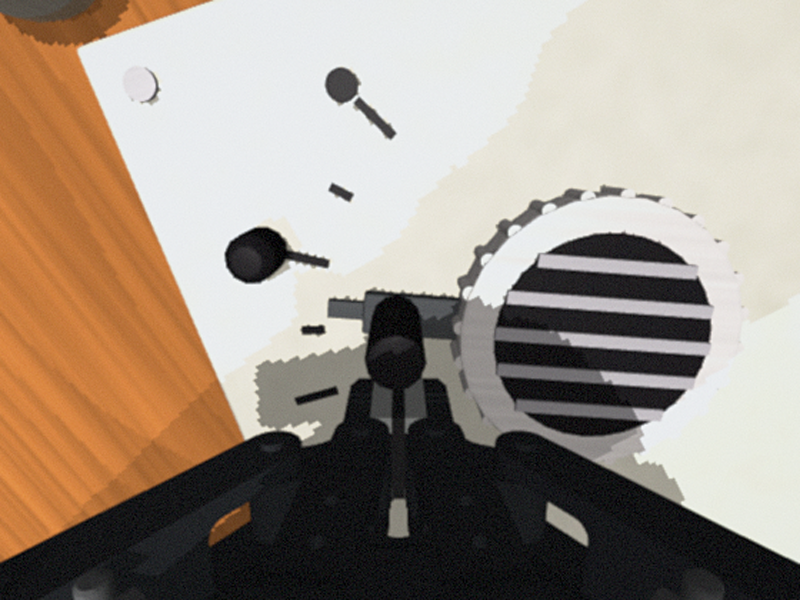

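The wrist view shows the post against the finger tips. The pointer tip is at (329,307), the peg's mark runs from (287,257) to (328,263), and the plug at -60° is at (342,84). I'll compare the pointer's angle with the mark's.

```bash
cat >> h.py <<'E'
def ang(im,u,v,z,s=.7,hub=(.541,.1),yaw=-13.3):
    p=px2z(im,u*s,v*s,z);d=p[:2]-hub
    return p.round(4),np.hypot(*d).round(4),((np.degrees(np.arctan2(d[1],d[0]))-yaw-180+180)%360-180).round(2)
E
python3 - <<'E'
from h import *
a=load('w2')
for n,q in dict(plug60=(342,84,.087),mk60=(393,134,.0855),mkpeg_o=(287,257,.0855),mkpeg_i=(328,263,.0855),pegtop=(252,255,.107),tip=(329,307,.093),tip2=(329,307,.095),armo=(366,313,.095),armi=(460,317,.095),mk15=(302,330,.0855),mk15b=(324,329,.0855),mk0=(298,401,.0855),mk0b=(337,391,.0855),ring=(603,318,.103),post=(394,366,.135)).items(): print(n,*ang(a,*q))
E
```

```text
plug60 [0.5083 0.2091 0.087 ] 0.1139 -60.0
mk60 [0.5145 0.1889 0.0855] 0.0928 -60.08
mkpeg_o [0.4639 0.1728 0.0855] 0.106 -30.06
mkpeg_i [0.4747 0.1642 0.0855] 0.0922 -30.78
pegtop [0.4616 0.1796 0.107 ] 0.1124 -31.76
tip [0.4688 0.1523 0.093 ] 0.0891 -22.63
tip2 [0.4694 0.1527 0.095 ] 0.0889 -23.03
armo [0.4788 0.1449 0.095 ] 0.0767 -22.49
armi [0.5047 0.1283 0.095 ] 0.046 -24.62
mk15 [0.4542 0.1485 0.0855] 0.0995 -15.9
mk15b [0.461  0.145  0.0855] 0.0918 -16.06
mk0 [0.438  0.1263 0.0855] 0.1063 -1.02
mk0b [0.4524 0.1226 0.0855] 0.0914 -0.99
ring [0.5434 0.1085 0.103 ] 0.0088 -92.46
post [0.4861 0.1388 0.135 ] 0.0672 -21.97
```

The lever is at about -22.5° against the peg's -30°, so I'll push it on by about 7°.

{"name": "move_arm", "arguments": {
  "series": "0 0 0 -0.002 0 0 0;0 0 0 -0.004 0 0 0;0 0 0.001 -0.005 0 0 0;0 0 0.001 -0.006 0 0 0;0 0 0.001 -0.007 0 0 0;0 0 0.001 -0.0078 0 0 0;0 0 0.001 -0.0078 0 0 0;0 0 0.001 -0.0078 0 0 0"
}}

```text
time_s: 4.62
ee_pos: [0.4828, 0.1281, 0.1103]
ee_rot: [[0.0, 0.866, -0.501], [0.0, -0.501, -0.866], [-1.0, 0.0, -0.0]]
wrist_force: [1.1, -0.2, 0.1]
finger_gap: -0.0001
```

```bash
python3 - <<'E'
from h import *
a=snap('wrist','w3');o=a['obs'];print(np.round(o['ee_pos'],4),np.round(o['wrist_force'],2))
crop(a,'w3',130,100,370,280,3.3333)
E
```

```text
[0.4828 0.1281 0.1103] [ 1.13 -0.16  0.07]
```

View pics/w3.png

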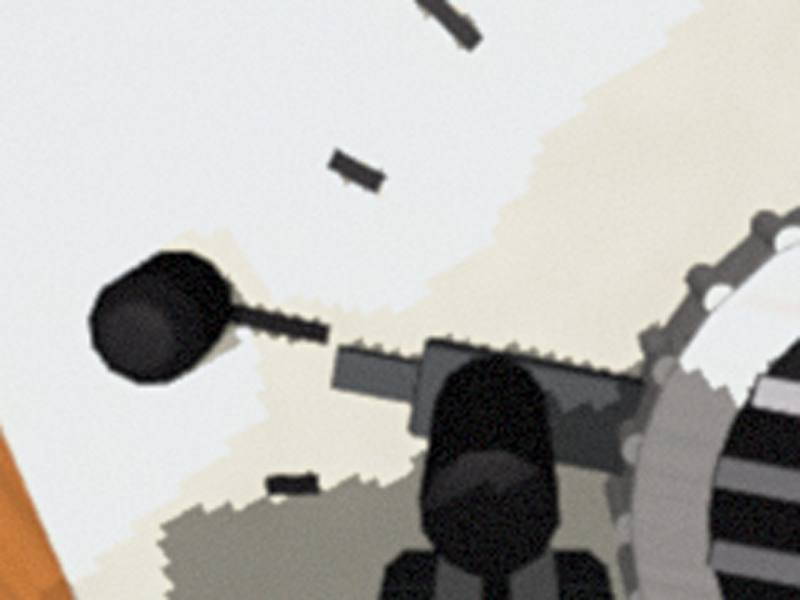

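The close view shows the pointer's tip centre at (335,369). The peg's mark runs from (235,314) to (329,333), so the pointer is still short. I'll compute by how much.

```bash
python3 - <<'E'
from h import *
a=load('w3')
for n,q in dict(mko=(237,314,.0855),mki=(328,333,.0855),mk15=(268,484,.0855),mk15b=(318,484,.0855),mk45=(333,159,.0855),mk45b=(382,183,.0855),tip=(335,369,.093),tip2=(335,369,.095),arm=(420,388,.095),arm_i=(628,427,.095),pegtop=(145,335,.107)).items():
    u,v,z=q;print(n,*ang(a,130+u/3.3333-.35,100+v/3.3333-.35,z,1))
E
```

```text
mko [0.4649 0.1733 0.0855] 0.1057 -30.61
mki [0.4748 0.1642 0.0855] 0.0922 -30.84
mk15 [0.4544 0.1488 0.0855] 0.0995 -16.1
mk15b [0.4609 0.145  0.0855] 0.0919 -16.05
mk45 [0.4889 0.1852 0.0855] 0.0999 -45.23
mk45b [0.4931 0.1789 0.0855] 0.0923 -45.41
tip [0.4748 0.1604 0.093 ] 0.0896 -29.06
tip2 [0.4753 0.1607 0.095 ] 0.0895 -29.45
arm [0.4841 0.1524 0.095 ] 0.0774 -29.37
arm_i [0.5065 0.1328 0.095 ] 0.0476 -30.32
pegtop [0.4599 0.1787 0.107 ] 0.113 -30.86
```

About 1.4° is left, which is roughly 1.5 mm at the post.

{"name": "move_arm", "arguments": {
  "series": "0 0 0 -0.0005 0 0 0;0 0 0 -0.001 0 0 0;0 0 0.0003 -0.0015 0 0 0;0 0 0.0003 -0.0015 0 0 0;0 0 0.0003 -0.0015 0 0 0"
}}

```text
time_s: 5.08
ee_pos: [0.4836, 0.1292, 0.1103]
ee_rot: [[-0.0, 0.866, -0.501], [0.0, -0.501, -0.866], [-1.0, -0.0, -0.0]]
wrist_force: [-0.3, -1.5, 1.1]
finger_gap: -0.0002
```

{"name": "move_arm", "arguments": {
  "series": "0 0 0 0.004 0 0 0;0 0 0 0.02 0 0 0;0 0 0 0.035 0 0 0;0 0 0 0.035 0 0 0;0 0 0 0.035 0 0 0"
}}

```text
time_s: 5.5
ee_pos: [0.466, 0.0983, 0.1106]
ee_rot: [[0.001, 0.865, -0.502], [0.0, -0.502, -0.865], [-1.0, 0.0, -0.001]]
wrist_force: [0.3, -0.3, -0.1]
finger_gap: 0.0001
```

```bash
python3 - <<'E'
from h import *
a=snap('wrist','w4');o=a['obs'];print(np.round(o['ee_pos'],4),np.round(o['wrist_force'],2))
u,v=proj(a,(.475,.15,.1));print(u,v)
u0=int(max(0,u-120));v0=int(max(0,v-90));print(u0,v0)
crop(a,'w4',u0,v0,u0+240,v0+180,3.3333)
E
```

```text
[0.466  0.0983 0.1106] [ 0.32 -0.34 -0.11]
237.49086829795348 158.0325145938972
117 68
```

View pics/w4.png

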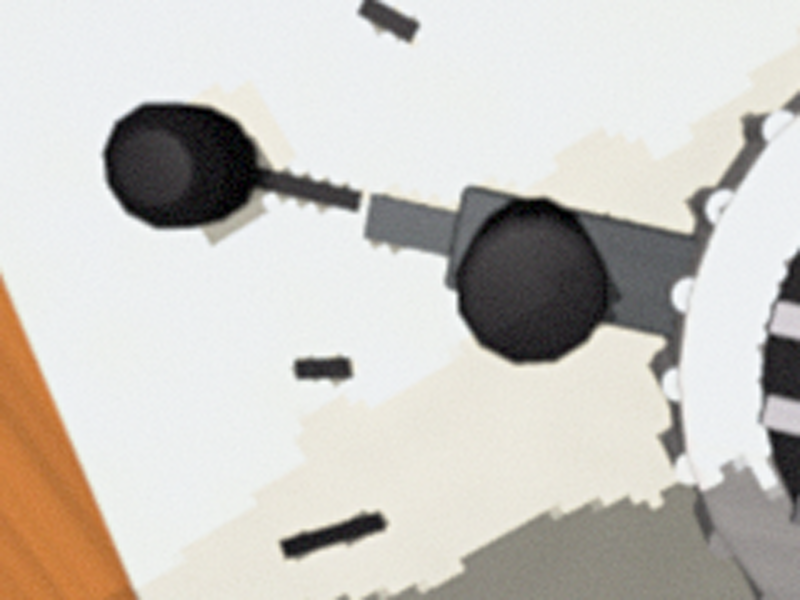

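With the fingers clear, the pointer's tip centre is at (369,217) and the mark runs from (262,178) to (360,200).

```bash
python3 - <<'E'
from h import *
a=load('w4')
for n,q in dict(mko=(262,178,.0855),mki=(360,200,.0855),mk15=(297,369,.0855),mk15b=(350,368,.0855),mk45=(363,8,.0855),mk45b=(415,32,.0855),mk0o=(284,549,.0855),mk0i=(382,521,.0855),tip=(369,217,.093),tip2=(369,217,.095),arm=(455,236,.095),arm_i=(685,288,.095),post=(533,285,.135),pegtop=(148,167,.107)).items():
    u,v,z=q;print(n,*ang(a,117+u/3.3333-.35,68+v/3.3333-.35,z,1))
# hub fit from marks, each at known angle (radial lines) + yaw free
from scipy.optimize import least_squares
M=[(262,178,30),(360,200,30),(297,369,15),(350,368,15),(363,8,45),(415,32,45),(284,549,0),(382,521,0)]
Ps=np.array([px2z(a,117+u/3.3333-.35,68+v/3.3333-.35,.0855)[:2] for u,v,_ in M]);A=np.array([m[2] for m in M])
def res(x):
    d=Ps-x[:2];t=np.radians(180+x[2]-A);return d[:,0]*np.sin(t)-d[:,1]*np.cos(t)
s=least_squares(res,[.541,.1,-13.3]);print(s.x,(res(s.x)*1e3).round(2))
for z in (.093,.095):
  for u,v in [(369,217),(455,236),(685,288)]: print(z,ang(a,117+u/3.3333-.35,68+v/3.3333-.35,z,1,s.x[:2],s.x[2]))
E
```

```text
mko [0.4648 0.1734 0.0855] 0.1058 -30.62
mki [0.4749 0.1641 0.0855] 0.0921 -30.82
mk15 [0.4543 0.1486 0.0855] 0.0994 -15.99
mk15b [0.461  0.1449 0.0855] 0.0918 -16.01
mk45 [0.4886 0.1849 0.0855] 0.0997 -45.01
mk45b [0.493  0.1789 0.0855] 0.0923 -45.37
mk0o [0.4375 0.1267 0.0855] 0.1068 -1.16
mk0i [0.4526 0.123  0.0855] 0.0913 -1.3
tip [0.4759 0.1614 0.093 ] 0.0895 -30.0
tip2 [0.4762 0.1613 0.095 ] 0.0892 -30.11
arm [0.4847 0.1536 0.095 ] 0.0777 -30.26
arm_i [0.5076 0.1324 0.095 ] 0.0465 -30.83
post [0.4928 0.1467 0.135 ] 0.0672 -30.78
pegtop [0.4582 0.1793 0.107 ] 0.1146 -30.47
[  0.54046465   0.10326166 -12.7542157 ] [ 0.11  0.16  0.02 -0.15 -0.33  0.18  0.11 -0.12]
0.093 (array([0.4759, 0.1614, 0.093 ]), np.float64(0.0869), np.float64(-29.22))
0.093 (array([0.4845, 0.1535, 0.093 ]), np.float64(0.0752), np.float64(-29.15))
0.093 (array([0.5077, 0.132 , 0.093 ]), np.float64(0.0436), np.float64(-28.57))
0.095 (array([0.4762, 0.1613, 0.095 ]), np.float64(0.0866), np.float64(-29.33))
0.095 (array([0.4847, 0.1536, 0.095 ]), np.float64(0.0751), np.float64(-29.28))
0.095 (array([0.5076, 0.1324, 0.095 ]), np.float64(0.0439), np.float64(-28.81))
```

The pointer is still about 0.7° short, so I'll push it 0.8 mm past the last contact position.

{"name": "move_arm", "arguments": {
  "series": "0 0 0 -0.02 0 0 0;0 0 0 -0.03 0 0 0;0 0 0 -0.033 0 0 0;0 0 0 -0.035 0 0 0;0 0 0 -0.0354 0 0 0;0 0 0.0001 -0.0358 0 0 0;0 0 0.0001 -0.0358 0 0 0;0 0 0.0001 -0.0358 0 0 0;0 0 0.0001 -0.0358 0 0 0"
}}

```text
time_s: 6.3
ee_pos: [0.484, 0.1296, 0.1103]
ee_rot: [[0.0, 0.866, -0.501], [0.0, -0.501, -0.866], [-1.0, 0.0, -0.0]]
wrist_force: [0.0, -1.2, 0.3]
finger_gap: -0.0
```

{"name": "move_arm", "arguments": {
  "series": "0 0 0 0.004 0 0 0;0 0 0 0.02 0 0 0;0 0 0 0.035 0 0 0;0 0 0 0.0355 0 0 0;0 0 0 0.0355 0 0 0"
}}

```text
time_s: 6.72
ee_pos: [0.4661, 0.0983, 0.1106]
ee_rot: [[0.001, 0.865, -0.502], [0.0, -0.502, -0.865], [-1.0, 0.0, -0.001]]
wrist_force: [0.2, 1.2, -0.6]
finger_gap: 0.0001
```

```bash
python3 - <<'E'
from h import *
a=snap('wrist','w5');o=a['obs'];print(np.round(o['ee_pos'],4),np.round(o['wrist_force'],2))
crop(a,'w5',117,68,357,248,3.3333)
E
```

```text
[0.4661 0.0983 0.1106] [ 0.18  1.17 -0.58]
```

View pics/w5.png

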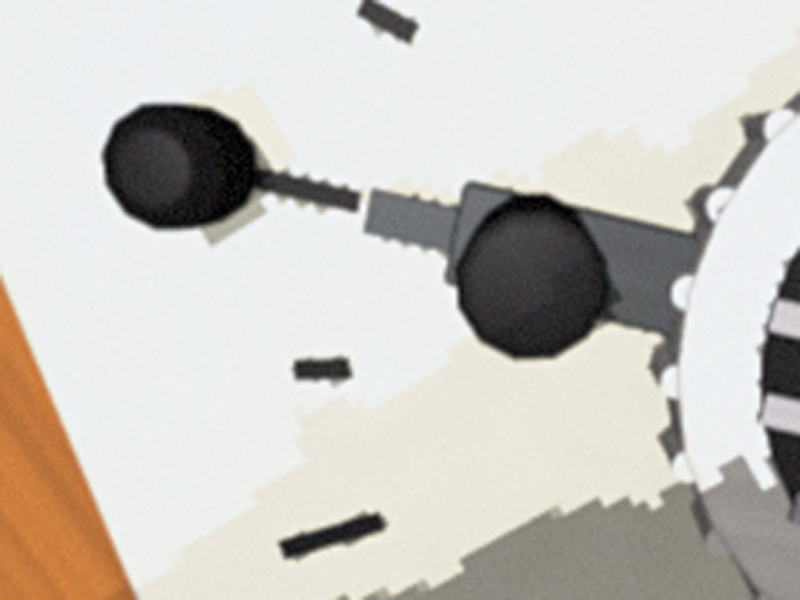

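The tip is now at (369,212). I'll project the mark's line raised to the pointer's height to see where the tip should be.

```bash
python3 - <<'E'
from h import *
a=load('w5')
c=lambda u,v:(117+u/3.3333-.35,68+v/3.3333-.35)
i=px2z(a,*c(360,200),.0855);
for hub in [(.541,.1),(.5405,.1033),(.541,.1015)]:
  d=i[:2]-hub;d/=np.hypot(*d)
  for r in (.088,.065):
    for z in ((.093,.095) if r==.088 else (.135,)):
      u,v=proj(a,(*(np.array(hub)+d*r),z));print(hub,r,z,((u+.35-117)*3.3333).round(1),((v+.35-68)*3.3333).round(1))
print(proj(a,(.541,.1,.103)))
E
```

```text
(0.541, 0.1) 0.088 0.093 381.1 210.0
(0.541, 0.1) 0.088 0.095 379.2 210.8
(0.541, 0.1) 0.065 0.135 553.2 290.1
(0.5405, 0.1033) 0.088 0.093 361.7 204.9
(0.5405, 0.1033) 0.088 0.095 359.5 205.6
(0.5405, 0.1033) 0.065 0.135 528.7 278.2
(0.541, 0.1015) 0.088 0.093 373.5 207.8
(0.541, 0.1015) 0.088 0.095 371.4 208.6
(0.541, 0.1015) 0.065 0.135 543.8 284.5
[427.77686122 182.62026823]
```

The tip reads about 0.35° short and the post about 0.3° past, so the pointer is in line within measuring error. Now I'll lift and go above the start button.

{"name": "move_arm", "arguments": {
  "series": "0 -0.04 0 0 0 0 0;0 -0.08 0 0 0 0 0;0 -0.09 0.04 0.06 0 0 0;0 -0.09 0.19 0.318 -0.82 0 0;0 -0.09 0.19 0.318 -0.82 0 0;0 -0.09 0.19 0.318 -0.82 0 0;0 -0.09 0.19 0.318 -0.82 0 0;0 -0.09 0.19 0.318 -0.82 0 0;0 -0.09 0.19 0.318 -0.82 0 0;0 -0.09 0.19 0.318 -0.82 0 0;0 -0.09 0.19 0.318 -0.82 0 0;0 -0.09 0.19 0.318 -0.82 0 0;0 -0.09 0.19 0.318 -0.82 0 0;0 -0.09 0.19 0.318 -0.82 0 0;0 -0.09 0.19 0.318 -0.82 0 0;0 -0.09 0.19 0.318 -0.82 0 0;0 -0.09 0.19 0.318 -0.82 0 0;0 -0.09 0.19 0.318 -0.82 0 0"
}}

```text
time_s: 8.27
ee_pos: [0.4719, -0.2704, 0.2006]
ee_rot: [[0.0, 0.993, 0.121], [-0.0, 0.121, -0.993], [-1.0, 0.0, 0.0]]
wrist_force: [0.5, -0.9, 0.0]
finger_gap: 0.0001
```

```bash
python3 - <<'E'
from h import *
a=snap('wrist','w6');o=a['obs'];print(np.round(o['ee_pos'],4),np.round(o['ee_rot'],3),np.round(o['wrist_force'],2))
print(proj(a,(.4705,-.272,.072)),proj(a,(.4796,-.3429,.083)))
cv2.imwrite('pics/w6.png',a['color'])
E
```

```text
[ 0.4719 -0.2704  0.2006] [[ 0.     0.993  0.121]
 [-0.     0.121 -0.993]
 [-1.     0.     0.   ]] [ 0.47 -0.95  0.  ]
[276.90731716 203.29903444] [277.53200769 291.24457181]
```

View pics/w6.png

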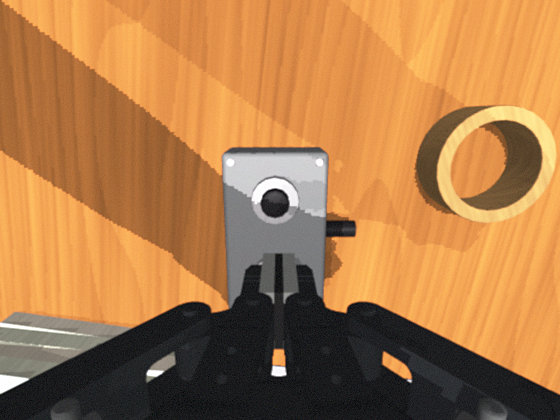

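The start button is at (275,203), within 2 px of the prediction. I'll go down over it and press.

{"name": "move_arm", "arguments": {
  "series": "0 0.04 -0.002 0.001 0 0 0;0 0.08 -0.002 0.001 0 0 0;0 0.11 -0.002 0.001 0 0 0;0 0.122 -0.002 0.001 0 0 0;0 0.127 -0.002 0.001 0 0 0;0 0.13 -0.002 0.001 0 0 0;0 0.132 -0.002 0.001 0 0 0;0 0.134 -0.002 0.001 0 0 0;0 0.134 -0.002 0.001 0 0 0;0 0.134 -0.002 0.001 0 0 0"
}}

```text
time_s: 9.15
ee_pos: [0.4706, -0.2729, 0.0677]
ee_rot: [[0.002, 0.993, 0.119], [-0.001, 0.119, -0.993], [-1.0, 0.002, 0.001]]
wrist_force: [0.3, 1.2, 4.2]
finger_gap: 0.0003
```

{"name": "move_arm", "arguments": {
  "series": "0 0.001 0 0 0 0 0;0 0.002 0 0 0 0 0;0 0.0025 0 0 0 0 0;0 0.003 0 0 0 0 0;0 0.003 0 0 0 0 0;0 0.003 0 0 0 0 0"
}}

```text
time_s: 9.65
ee_pos: [0.4707, -0.2729, 0.0658]
ee_rot: [[0.003, 0.993, 0.119], [-0.002, 0.119, -0.993], [-1.0, 0.003, 0.002]]
wrist_force: [-2.9, 3.6, 18.2]
finger_gap: -0.0001
```

The force rose to 18 N at z = 0.0658, so the button has bottomed out. Releasing it and lifting away.

{"name": "move_arm", "arguments": {
  "series": "0 -0.005 0 0 0 0 0;0 -0.03 0 0 0 0 0;0 -0.07 0 0 0 0 0;0 -0.11 0 0 0 0 0;0 -0.135 0 0 0 0 0;0 -0.135 0 0 0 0 0;0 -0.135 0 0 0 0 0"
}}

```text
time_s: 10.23
ee_pos: [0.4704, -0.273, 0.1997]
ee_rot: [[0.002, 0.993, 0.119], [-0.002, 0.119, -0.993], [-1.0, 0.002, 0.002]]
wrist_force: [1.1, 0.5, -0.8]
finger_gap: -0.0001
```

```bash
python3 - <<'E'
from h import *
a=snap('top','top1');b=snap('scene','scene1');o=robot.get_obs();print(np.round(o['ee_pos'],3),np.round(o['wrist_force'],2),o['time_s'])
A=cv2.resize(a['color'][130:265,130:305],None,fx=3,fy=3,interpolation=cv2.INTER_CUBIC)
B=cv2.resize(b['color'][130:390,60:380],(498,405))[:, :275]
cv2.imwrite('pics/end.png',np.hstack([A,B]))
E
```

```text
[ 0.469 -0.272  0.197] [ 0.78 -0.76 -0.29] 10.3333
```

View pics/end.png

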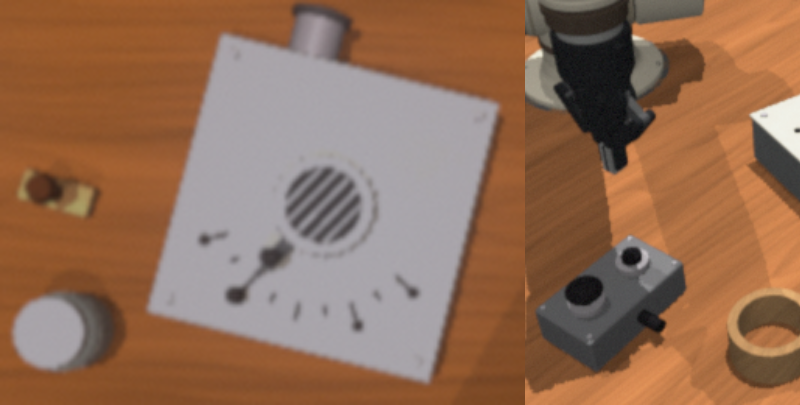

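The end picture shows the pointer running straight into the peg's mark, with the post at (272,257) and the peg at (236,295). Both buttons are out, the jar, stamp and tape look undisturbed, and the arm is clear. I'll hand the job in.

```bash
python3 -c "
from plant import robot
print(robot.job_done())"
```

```text
the job is handed in; nothing more can be done
None
```

I set the air ring's lever to the peg's mark, pressed the start button fully in and let it go, then handed the job in at about 10.3 s.

- **Lever:** With shut fingers I pushed the post from about +11° to the peg's mark at -30° (blower's left), with two small corrections at the end. In the last close-up the pointer's tip read about 0.35° short and the post about 0.3° past. They disagree slightly, but both fit the pointer being in line within about 0.5°. The final top picture shows the pointer running straight into the mark.
- **Start button:** The press reached 18 N at tip height 65.8 mm, matching the 6 mm full travel, and the button was out again in the final pictures.
- **Left alone:** The stop button was not touched. In the final pictures the jar, tape and stamp look undisturbed, though I compared them by eye only. The arm ended clear of everything, about 0.2 m above the table.

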